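Index the ring dial with its ratchet lever

ROBOT

A 7-joint arm with a two-finger parallel gripper is mounted at the origin on the work surface. World frame = base frame: x ahead of the robot, y to its left, z up, the work surface at z = 0. Lengths are in m, angles in rad, forces in N, time in s.
With the tool pointing down it reaches from about 0.35 to 0.9 m from the base axis. Payload 8.1 kg.
Tool frame: the origin (TCP) lies where the fingers leave the gripper's body, on its centre line; the fingertips stand 66 mm ahead of it and the grasp point (between the pads) lies 47 mm ahead of it (arm.tip_reach is the distance from the TCP to the fingertips, in m); z points along the fingers, y is the direction in which the jaws open and shut (so a half turn about z gives the same grasp; the last joint's range is limited). The gripper opens to 92 mm and grips with 3 to 60 N. Pads are 19 mm wide; open, the fingers measure 130 mm over their backs; the gripper's body (75 mm by 190 mm) begins 47 mm behind the grasp point.
Start: joints at [-1.388, 0.434, 0.025, 1.573, -0.012, 1.134, -0.075], TCP at [0.176, 0.6, 0.292] pointing down, gripper open.
Joint ranges: [-2.62, 2.62], [-0.44, 2.09], [-1.27, 1.32], [0.08, 2.57], [-1.32, 4.46], [0.12, 2], [-2.74, 2.74]. Speed limits (rad/s): [2.22, 2.22, 3.01, 3.01, 3.14, 3.14, 3.14].

INTERFACE

Orientations are given as a rotation vector (axis times angle).
In Python, from cell import arm gives the robot as it stands.
- The arm moves only by the tool carry_out, never from a script. Its argument "plan" is a list of rows, each a list of 5 numbers: the shift along the world's x, y, z in cm, then the turn about the world's z in rad, then the finger opening in cm, from 0 to 9.18. In form: [[tx, ty, tz, spin, fingers], ...]. A call has 1 to 20 rows; each row is the pose to reach, as a shift and turn from the pose measured when the call began; what a row does not reach only later rows make up. A row lasts 1/10 s, in which the tool goes at most 50 mm and 8.59 degrees, less where a joint would pass 70% of its speed; a pose out of reach is approached as far as the arm can. A call with a gripper value outside its range is refused whole. The fingers move at their own pace and stop on an object; "squeeze" is the grip in N (left out, the last holds). Time passes only in rows, so rows that repeat a pose let the fingers close. It gives the time, the measured TCP pose, the force and the opening at its end, in the units of the state.
- arm.observe(): the state, without advancing time (a new reading comes with each control period).
- arm.get_image(name): name is "scene" or "side" or "wrist"; returns (picture, depth): 400x640x3 uint8, red, green, blue; 400x640 float32, m along the optical axis (not along the pixel's ray), 0 where there is no reading.
- arm.get_calibration(name): a dict with "intrinsics" (3x3 intrinsics, pixels), "rvec" (rotation vector, rad) and "tvec" (3), from world to camera coordinates, as OpenCV has them; the wrist camera has in their place "tool_from_camera" (4x4, takes a point from camera to tool coordinates, whose origin is the TCP and whose axes are the flange's). Camera axes: x right, y down, z forward; pixel columns grow to the right and rows downward; lengths in m; the calibration is good to about 2 mm. The wrist camera is an equidistant fisheye: a pixel r from the principal point sees the ray r / f radians off the axis. A picture is of the moment at which its call begins: read the wrist's pose just before it. get_calibration takes no time and is no camera call.
- arm.sign_off(): hands the job in, once; it reports no verdict.
The state is a dict: "clock": time; "joints": joint angles; "dq": joint speeds; "joint_efforts": joint torques, N m; "position": TCP position; "ee_rot": TCP orientation; "force": force on the tool from outside, world axes, zero at the start; "ft_torque": the same for the moment, N m; "width": opening from 0.0 (shut) to 1.0 (fully open).
Only numpy, scipy, OpenCV 4.12 (cv2) and the standard library are available. Lean on these libraries where they do the work, as an engineer would, in place of code of your own. Each camera call takes 0.05 s, during which the arm holds its last target. There are 200 camera calls.

TASK

On the grey indexing stand, take the upright wooden grip of the lever and pump it back and forth between its stops, so that the ratchet turns the dial one tooth at a time, until the peg with the brass ring stands right at the fixed steel pointer; stop there, do not go past it, and let go. Turn the dial only by the lever, never with the fingers on the dial itself.

Things in the scene. Friction and masses are not known exactly. Their poses are not given: they have to be found in the camera images.
- lever (a joint): Steel lever of the indexing stand, swings level about the hub, on the robot's side of it. Rad: 0 = back stop (robot's left), 0.84 = forward stop (right); grows anticlockwise from above. Stays where left; 1 to 4 N at the grip. Forward, its pawl drives the dial; backward it clicks over the teeth. From the forward stop it must come back below 0.2 to catch the next tooth: one tooth per full stroke.
- lever_grip (a point): Centre of the grip: upright round wooden post, 22 mm diameter, 62 mm tall, clear all round, on the lever's outer end, 115 mm from the hub's axis; centre 68 mm above the table, top at 98 mm. A small hold-down clamp elsewhere on the bench has a similar post, but no dial.
- hub (a point): Point on the upright axis of lever and dial, at the centre of the dial's top face, 52 mm above the table. Its x axis is level and points away from the robot, to the fixed steel pointer (post 68 mm tall, 92 mm from the hub); the lever at mid-stroke points the opposite way. Grey base 175 x 150 x 18 mm.
- dial (a joint): Aluminium dial, 140 mm over its 12 teeth (one tooth = 0.524 rad), with one wooden peg with a brass ring, 43 mm from the axis, top at 84 mm. Value: angle of the peg from the pointer, rad, 0 = at the pointer. Starts negative, grows with forward strokes (anticlockwise from above), stays where left. At the lever's forward stop it reads whole teeth within 0.06; the first stroke may give 0 to 1.6 teeth.

How it is judged:
By the outcome, as a careful person would: the job done as asked, in the order asked, and still so for the second after the job is handed in, with the robot touching nothing.
It also fails if it takes over 54 s, if anything falls off the work surface, if the arm or the gripper's body presses on something with over 40 N, if the wrist force passes 120 N, or if a joint passes its speed limit or range.

## Working session

There is one attempt and no reset: what is moved stays moved. The work goes in short steps, Python scripts to look and compute and a tool call to move; the robot and the scene stay as the last step left them, time stands still between calls to the robot, and variables do not carry over. Pictures are saved under pics/ and viewed, about 8 in all and at most 12, crops included, and the job is handed in when it is done.

Besides the shell and the picture viewer there is one more tool, called as name([rows], argument=value, ...), one row to a line, values as JSON. carry_out: Moves the arm, as the interface text tells. Its arguments: {"type":"object","properties":{"plan":{"type":"array"},"squeeze":{"type":"number"}},"required":["plan"]}

```bash
mkdir -p pics
cat > h.py <<'E'
import numpy as np, cv2
from cell import arm
def grab(n,f=None):
    p,d=arm.get_image(n)
    if f: cv2.imwrite('pics/'+f,cv2.cvtColor(p,cv2.COLOR_RGB2BGR))
    return p,d
def ray(n,u,v,z):
    c=arm.get_calibration(n);K=np.array(c['intrinsics']);R=cv2.Rodrigues(np.array(c['rvec'],float))[0];t=np.array(c['tvec']).ravel()
    o=-R.T@t;d=R.T@np.linalg.solve(K,[u,v,1]);return o+d*(z-o[2])/d[2]
def cloud(n,d):
    c=arm.get_calibration(n);K=np.array(c['intrinsics']);R=cv2.Rodrigues(np.array(c['rvec'],float))[0];t=np.array(c['tvec']).ravel()
    v,u=np.mgrid[:400,:640];P=np.stack([(u-K[0,2])/K[0,0]*d,(v-K[1,2])/K[1,1]*d,d],-1)
    W=(P-t)@R; W[d<=0]=np.nan; return W
E
python3 - <<'E'
from h import *
for n in('scene','side'):
    p,d=grab(n,n+'0.png')
    c=arm.get_calibration(n);R=cv2.Rodrigues(np.array(c['rvec'],float))[0];print(n,-R.T@np.array(c['tvec']).ravel(),(d>0).mean())
    np.save(n+'d.npy',d)
s=arm.observe();print(s['clock'],s['position'],s['ee_rot'],s['width'],arm.tip_reach)
E
```

```text
scene [1.08493016 0.1394859  0.48982435] 0.99610546875
side [0.46071143 0.42860501 0.57109005] 0.99615625
0.1 [0.17611259 0.59931752 0.29151366] [-4.47375309e-01 -3.10947891e+00  2.18310707e-03] 0.9999617825325373 0.0655
```

View pics/scene0.png

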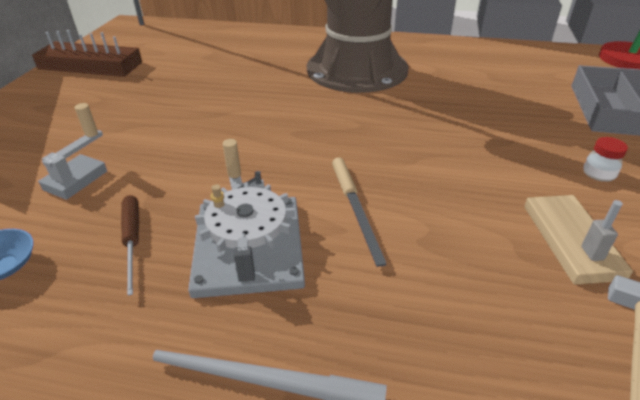

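View pics/side0.png

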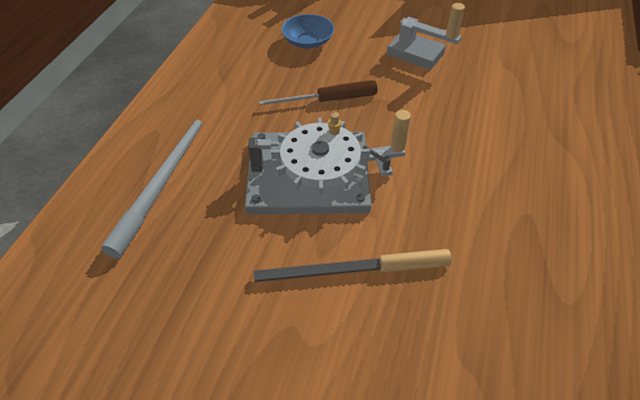

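The stand is in the middle. In scene, the hub is at (245,211), grip top (231,143), peg (217,190) and pointer (245,250). In side, the hub is at (320,148), grip top (402,115), peg top (334,116) and pointer top (256,140). The clamp decoy is further to −y.

Run:
```python
from h import *
for n,h,g,p,q in(('scene',(245,210),(231,143),(216,189),(244,243)),('side',(320,148),(402,115),(334,115),(256,139))):
    H=ray(n,*h,.055);G=ray(n,*g,.098);P=ray(n,*p,.084);Q=ray(n,*q,.068)
    print(n,'hub',H.round(4),'grip',G.round(4),np.linalg.norm((G-H)[:2]),'peg',P.round(4),np.linalg.norm((P-H)[:2]),'ptr',Q.round(4),np.linalg.norm((Q-H)[:2]))
    a=lambda v:np.arctan2(v[1],v[0])
    print('grip ang',a(G-H),'peg',a(P-H),'ptr',a(Q-H))
    W=cloud(n,np.load(n+'d.npy'))
    m=(W[...,2]>.09)&(W[...,2]<.105)&(np.linalg.norm(W[...,:2]-G[:2],axis=-1)<.03)
    print('cloud grip',np.median(W[m],0),m.sum())
    m=(abs(W[...,2]-.052)<.004)&(np.linalg.norm(W[...,:2]-H[:2],axis=-1)<.075)
    c,r=cv2.minEnclosingCircle(W[m][:,:2].astype(np.float32)*1000);print('dial',c,r,m.sum())
```

```text
scene hub [ 0.6145 -0.0712  0.055 ] grip [ 0.5155 -0.1221  0.098 ] 0.11128356780779605 peg [ 0.6108 -0.1114  0.084 ] 0.040321662185851315 ptr [ 0.6897 -0.0455  0.068 ] 0.07949001385966553
grip ang -2.666784578845488 peg -1.660708549332908 ptr 0.3288640719985736
cloud grip [ 0.51832357 -0.12345818  0.09741526] 143
dial (613.0929565429688, -72.39230346679688) 72.67327117919922 3520
side hub [ 0.6144 -0.0709  0.055 ] grip [ 0.5135 -0.123   0.098 ] 0.11358869455379197 peg [ 0.6064 -0.1114  0.084 ] 0.04129596682127544 ptr [ 0.7011 -0.049   0.068 ] 0.0893552364615765
grip ang -2.6644250539325673 peg -1.7675767679267518 ptr 0.24727446307490875
cloud grip [ 0.51335659 -0.12089794  0.09744565] 188
dial (613.8899536132812, -71.1458969116211) 71.77263641357422 3880
```

carry_out([
  [3, -4, -1, 0.1, 6],
  [6, -8, -2, 0.2, 6],
  [8, -13, -3, 0.3, 6],
  [10, -17, -4, 0.4, 6],
  [12, -22, -5, 0.5, 6],
  [14, -26, -6, 0.6, 6],
  [16, -31, -7, 0.7, 6],
  [18, -35, -8, 0.76, 6],
  [20, -40, -8, 0.76, 6],
  [22, -44, -8, 0.76, 6],
  [24, -49, -8, 0.76, 6],
  [26, -53, -8, 0.76, 6],
  [28, -58, -8, 0.76, 6],
  [30, -62, -8, 0.76, 6],
  [32, -67, -8, 0.76, 6],
  [33, -70, -8, 0.76, 6],
  [33.8, -72.2, -8, 0.76, 6],
  [33.8, -72.2, -8, 0.76, 6],
  [33.8, -72.2, -8, 0.76, 6],
  [33.8, -72.2, -8, 0.76, 6],
])

```text
clock: 2.1
position: [0.5138, -0.1214, 0.2113]
ee_rot: [0.74, -3.053, 0.001]
force: [-0.1, 0.9, -0.0]
width: 0.653
```

Run:
```python
from h import *
s=arm.observe();print(s['clock'],s['position'],s['ee_rot'],s['width'],s['force'],s['joints'])
p,d=grab('wrist','w1.png');c=arm.get_calibration('wrist');print(c)
```

```text
2.1 [ 0.51377219 -0.12135793  0.21127564] [ 7.40120367e-01 -3.05303860e+00  6.37801506e-04] 0.6534468010768015 [-0.1016346   0.85795881 -0.0203202 ] [-0.01723095  0.36476206  0.19299964  1.9217416  -0.0895999   0.86323288
  2.26814202]
{'intrinsics': array([[309.70691629,   0.        , 323.18704482],
       [  0.        , 309.70691629, 206.11231214],
       [  0.        ,   0.        ,   1.        ]]), 'tool_from_camera': array([[ 1.84292999e-04, -9.58198473e-01, -2.86104267e-01,
         7.78037805e-02],
       [ 9.99999975e-01,  2.13072096e-04, -6.94584614e-05,
        -2.61178715e-04],
       [ 1.27515827e-04, -2.86104247e-01,  9.58198489e-01,
        -9.22835485e-02],
       [ 0.00000000e+00,  0.00000000e+00,  0.00000000e+00,
         1.00000000e+00]])}
```

View pics/w1.png

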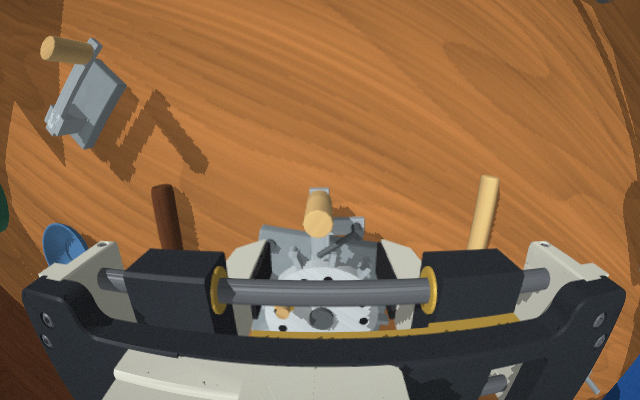

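The wrist view shows the grip top at (318,224), centred left to right between the fingers. The hub is at (321,318) and the peg at (283,312).

```bash
cat >> h.py <<'E'
def wray(s,u,v,z):
    c=arm.get_calibration('wrist');K=c['intrinsics'];T=c['tool_from_camera']
    x,y=u-K[0,2],v-K[1,2];r=np.hypot(x,y);th=r/K[0,0]
    d=np.array([x/r*np.sin(th),y/r*np.sin(th),np.cos(th)]);R=cv2.Rodrigues(np.array(s['ee_rot'],float))[0]
    o=R@T[:3,3]+s['position'];d=R@T[:3,:3]@d
    return o+d*(z-o[2])/d[2]
E
python3 - <<'E'
from h import *
s=arm.observe()
G=wray(s,318,224,.098);H=wray(s,321,317,.055)
print(G,H,G-H,np.linalg.norm((G-H)[:2]),np.arctan2(*(G-H)[1::-1]))
# base orientation from side/scene: grey base pixels on top plane z=.018
for n in('side','scene'):
    W=cloud(n,np.load(n+'d.npy'));m=(abs(W[...,2]-.018)<.003)&(np.linalg.norm(W[...,:2]-[.614,-.071],axis=-1)<.14)
    r=cv2.minAreaRect(W[m][:,:2].astype(np.float32)*1000);print(n,r,m.sum())
E
```

```text
[ 0.51284367 -0.12629343  0.098     ] [ 0.61325639 -0.07283735  0.055     ] [-0.10041272 -0.05345608  0.043     ] 0.11375529646056093 -2.652390560737142
side ((632.0166015625, -65.25373840332031), (174.8236846923828, 152.1811065673828), 17.723735809326172) 3932
scene ((633.130615234375, -66.16566467285156), (175.97433471679688, 149.9848175048828), 17.733415603637695) 4606
```

carry_out([
  [-0.2, -0.4, -1, -0.1, 5],
  [-0.2, -0.4, -3, -0.2, 5],
  [-0.2, -0.4, -5.5, -0.2, 5],
  [-0.2, -0.4, -8, -0.2, 5],
  [-0.2, -0.4, -8.6, -0.2, 5],
  [-0.2, -0.4, -8.6, -0.2, 3],
  [-0.2, -0.4, -8.6, -0.2, 2.4],
  [-0.2, -0.4, -8.6, -0.2, 2.4],
  [-0.2, -0.4, -8.6, -0.2, 2.4],
  [-0.2, -0.4, -8.6, -0.2, 2.4],
], squeeze=8)

```text
clock: 3.15
position: [0.5122, -0.1253, 0.126]
ee_rot: [-0.432, 3.111, -0.001]
force: [-0.6, 0.4, 0.1]
width: 0.266
```

Run:
```python
from h import *
s=arm.observe();print(s['clock'],s['position'],s['ee_rot'],s['width']*9.18,s['force'],s['joints'])
p=s['position'];H=np.array([.6137,-.072])
print('lever',np.arctan2(*(p[:2]-H)[::-1])%(2*np.pi)-(2*np.pi-3.252))
# back stroke rows relative to here
a0=-2.66
for k in range(0,9):
    a=a0-(.612)*k/8;d=.115*np.array([np.cos(a)-np.cos(a0),np.sin(a)-np.sin(a0)])*100;print(k,d.round(2),round(a-a0,2))
print('fwd')
a0=-3.252
for k in range(0,11):
    a=a0+(.86)*k/10;d=.115*np.array([np.cos(a)-np.cos(a0),np.sin(a)-np.sin(a0)])*100;print(k,d.round(2),round(a-a0,2))
```

```text
3.15 [ 0.51216506 -0.12529794  0.12601382] [-4.32131749e-01  3.11060366e+00 -1.18379984e-03] 2.4421903201307487 [-0.63681553  0.41233443  0.06575344] [-0.01671109  0.48613881  0.20923955  2.00265529 -0.15699345  0.66655796
  2.13939968]
lever 0.5937933469657088
0 [0. 0.] 0.0
1 [-0.38  0.79] -0.08
2 [-0.69  1.62] -0.15
3 [-0.94  2.46] -0.23
4 [-1.13  3.32] -0.31
5 [-1.25  4.19] -0.38
6 [-1.31  5.07] -0.46
7 [-1.29  5.95] -0.54
8 [-1.21  6.82] -0.61
fwd
0 [0. 0.] 0.0
1 [-0.07 -0.99] 0.09
2 [-0.05 -1.97] 0.17
3 [ 0.06 -2.96] 0.26
4 [ 0.24 -3.93] 0.34
5 [ 0.51 -4.88] 0.43
6 [ 0.86 -5.8 ] 0.52
7 [ 1.29 -6.7 ] 0.6
8 [ 1.8  -7.55] 0.69
9 [ 2.37 -8.35] 0.77
10 [ 3.01 -9.1 ] 0.86
```

carry_out([
  [-0.4, 0.8, 0, -0.08, 2.4],
  [-0.7, 1.6, 0, -0.15, 2.4],
  [-0.95, 2.45, 0, -0.23, 2.4],
  [-1.15, 3.3, 0, -0.31, 2.4],
  [-1.25, 4.2, 0, -0.38, 2.4],
  [-1.3, 5.05, 0, -0.46, 2.4],
  [-1.3, 5.95, 0, -0.54, 2.4],
  [-1.3, 6.3, 0, -0.58, 2.4],
  [-1.3, 6.3, 0, -0.58, 2.4],
])

```text
clock: 4.05
position: [0.4993, -0.0616, 0.1262]
ee_rot: [0.475, 3.104, -0.001]
force: [-1.0, 0.2, 0.2]
width: 0.262
```

```bash
cat >> h.py <<'E'
Hb=np.array([.6137,-.072])
def lever(s): return np.arctan2(*(s['position'][:2]-Hb)[::-1])%(2*np.pi)-(2*np.pi-3.252)
def peg():
    out=[]
    for n in('side','scene'):
        p,d=grab(n);W=cloud(n,d);hsv=cv2.cvtColor(p,cv2.COLOR_RGB2HSV)
        r=np.linalg.norm(W[...,:2]-Hb,axis=-1)
        m=(W[...,2]>.062)&(W[...,2]<.088)&(r<.062)&(r>.028)&(hsv[...,1]>90)
        q=np.nanmedian(W[m],0) if m.any() else np.full(3,np.nan)
        v=q[:2]-Hb;a=np.arctan2(v[1],v[0])-.31
        out.append((n,int(m.sum()),round(np.hypot(*v),4),round(a,3),round(a/.5236,2)))
    return out
E
python3 - <<'E'
from h import *
s=arm.observe();print(s['clock'],s['position'],s['width']*9.18,s['force'],'lever',lever(s));print(peg())
E
```

```text
4.05 [ 0.4993403  -0.0615888   0.12623104] 2.404091841294006 [-1.04107657  0.16032836  0.24590482] lever 0.019618540858256317
[('side', 181, np.float64(0.0381), np.float64(-2.1), np.float64(-4.01)), ('scene', 106, np.float64(0.0398), np.float64(-1.924), np.float64(-3.67))]
```

carry_out([
  [-0.05, -0.75, 0, 0.07, 2.4],
  [-0.05, -1.75, 0, 0.15, 2.4],
  [0.05, -2.75, 0, 0.24, 2.4],
  [0.25, -3.7, 0, 0.32, 2.4],
  [0.5, -4.65, 0, 0.41, 2.4],
  [0.85, -5.6, 0, 0.5, 2.4],
  [1.3, -6.5, 0, 0.58, 2.4],
  [1.8, -7.35, 0, 0.67, 2.4],
  [2.4, -8.15, 0, 0.75, 2.4],
  [2.9, -8.75, 0, 0.82, 2.4],
  [3.1, -8.95, 0, 0.84, 2.4],
  [3.1, -8.95, 0, 0.84, 2.4],
])

```text
clock: 5.35
position: [0.5288, -0.1503, 0.126]
ee_rot: [0.838, -3.027, -0.006]
force: [-4.4, 8.5, 6.5]
width: 0.265
```

Run:
```python
from h import *
s=arm.observe();print(s['clock'],s['position'],s['width']*9.18,s['force'],'lever',lever(s));print(peg());grab('side','side2.png')
```

```text
5.35 [ 0.52884345 -0.15033955  0.12597659] 2.4284637698366613 [-4.38614715  8.4631701   6.53372542] lever 0.8558931860439065
[('side', 183, np.float64(0.0382), np.float64(-1.54), np.float64(-2.94)), ('scene', 107, np.float64(0.0423), np.float64(-1.412), np.float64(-2.7))]
```

View pics/side2.png

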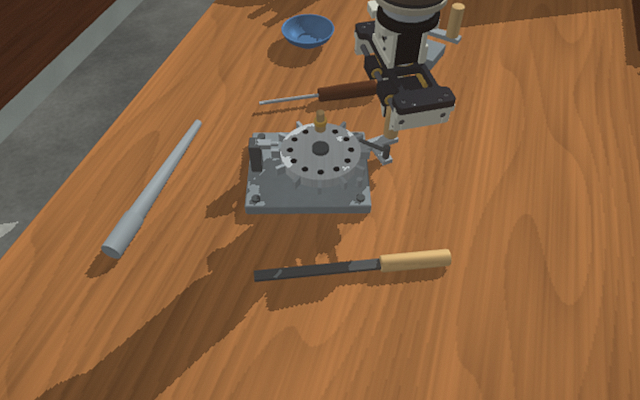

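At the forward stop (10 N contact force) the peg reads about −3 teeth. That leaves three full strokes, checking after each.

carry_out([
  [-0.6, 0.7, 0, -0.09, 2.4],
  [-1.15, 1.5, 0, -0.17, 2.4],
  [-1.9, 2.8, 0, -0.29, 2.4],
  [-2.45, 4.2, 0, -0.43, 2.4],
  [-2.8, 5.6, 0, -0.55, 2.4],
  [-3.0, 7.1, 0, -0.69, 2.4],
  [-3.0, 8.3, 0, -0.79, 2.4],
  [-2.95, 8.9, 0, -0.84, 2.4],
  [-2.95, 8.9, 0, -0.84, 2.4],
  [-3.0, 8.1, 0, -0.77, 2.4],
  [-3.0, 7.1, 0, -0.69, 2.4],
  [-2.9, 6.1, 0, -0.6, 2.4],
  [-2.7, 5.15, 0, -0.52, 2.4],
  [-2.45, 4.2, 0, -0.43, 2.4],
  [-1.9, 2.8, 0, -0.3, 2.4],
  [-1.15, 1.5, 0, -0.17, 2.4],
  [-0.55, 0.7, 0, -0.09, 2.4],
  [-0.05, 0.1, 0, -0.02, 2.4],
  [0.05, -0.05, 0, 0, 2.4],
  [0.05, -0.05, 0, 0, 2.4],
])

```text
clock: 7.5
position: [0.5285, -0.1505, 0.126]
ee_rot: [0.841, -3.025, -0.008]
force: [-2.2, 5.2, 5.0]
width: 0.258
```

Run:
```python
from h import *
s=arm.observe();print(s['clock'],s['position'],s['width']*9.18,s['force'],'lever',lever(s));print(peg())
```

```text
7.5 [ 0.52853598 -0.15049845  0.12595956] 2.3730158210780234 [-2.24974634  5.20232761  5.04252732] lever 0.8551004760603713
[('side', 178, np.float64(0.0393), np.float64(-0.964), np.float64(-1.84)), ('scene', 89, np.float64(0.0461), np.float64(-0.883), np.float64(-1.69))]
```

carry_out([
  [-0.6, 0.7, 0, -0.09, 2.4],
  [-1.15, 1.5, 0, -0.17, 2.4],
  [-1.9, 2.8, 0, -0.29, 2.4],
  [-2.45, 4.2, 0, -0.43, 2.4],
  [-2.8, 5.6, 0, -0.55, 2.4],
  [-3.0, 7.1, 0, -0.69, 2.4],
  [-3.0, 8.3, 0, -0.79, 2.4],
  [-2.95, 8.9, 0, -0.84, 2.4],
  [-2.95, 8.9, 0, -0.84, 2.4],
  [-3.0, 8.1, 0, -0.77, 2.4],
  [-3.0, 7.1, 0, -0.69, 2.4],
  [-2.9, 6.1, 0, -0.6, 2.4],
  [-2.7, 5.15, 0, -0.52, 2.4],
  [-2.45, 4.2, 0, -0.43, 2.4],
  [-1.9, 2.8, 0, -0.3, 2.4],
  [-1.15, 1.5, 0, -0.17, 2.4],
  [-0.55, 0.7, 0, -0.09, 2.4],
  [-0.05, 0.1, 0, -0.02, 2.4],
  [0.05, -0.05, 0, 0, 2.4],
  [0.05, -0.05, 0, 0, 2.4],
])

```text
clock: 9.6
position: [0.5283, -0.1508, 0.126]
ee_rot: [0.845, -3.023, -0.011]
force: [-2.6, 6.4, 4.9]
width: 0.264
```

Run:
```python
from h import *
s=arm.observe();print(s['clock'],s['position'],s['width']*9.18,s['force'],'lever',lever(s));print(peg());p,d=grab('side');cv2.imwrite('pics/side3.png',cv2.resize(p[80:230,220:440,::-1],None,fx=3,fy=3,interpolation=2))
```

```text
9.6 [ 0.52829939 -0.15080486  0.1259709 ] 2.4213447048035626 [-2.55691459  6.3659207   4.91969805] lever 0.8556594373081707
[('side', 185, np.float64(0.0417), np.float64(-0.413), np.float64(-0.79)), ('scene', 105, np.float64(0.0492), np.float64(-0.428), np.float64(-0.82))]
```

View pics/side3.png

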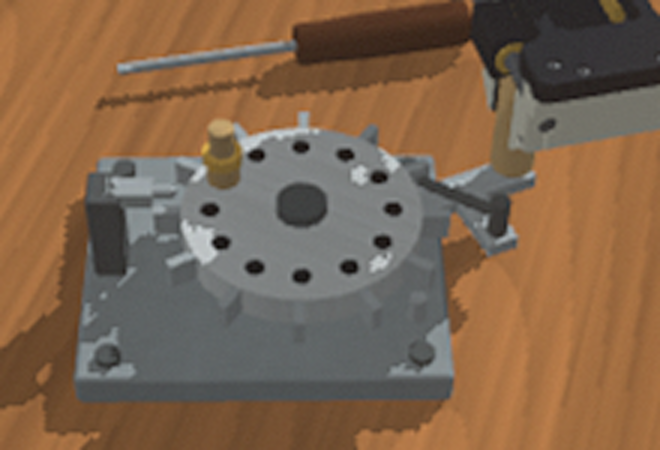

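The peg is at (222,165) in the crop, one hole short of the hole at (209,209), which faces the pointer. One more stroke.

carry_out([
  [-0.6, 0.7, 0, -0.09, 2.4],
  [-1.15, 1.5, 0, -0.17, 2.4],
  [-1.9, 2.8, 0, -0.29, 2.4],
  [-2.45, 4.2, 0, -0.43, 2.4],
  [-2.8, 5.6, 0, -0.55, 2.4],
  [-3.0, 7.1, 0, -0.69, 2.4],
  [-3.0, 8.3, 0, -0.79, 2.4],
  [-2.95, 8.9, 0, -0.84, 2.4],
  [-2.95, 8.9, 0, -0.84, 2.4],
  [-3.0, 8.1, 0, -0.77, 2.4],
  [-3.0, 7.1, 0, -0.69, 2.4],
  [-2.9, 6.1, 0, -0.6, 2.4],
  [-2.7, 5.15, 0, -0.52, 2.4],
  [-2.45, 4.2, 0, -0.43, 2.4],
  [-1.9, 2.8, 0, -0.3, 2.4],
  [-1.15, 1.5, 0, -0.17, 2.4],
  [-0.55, 0.7, 0, -0.09, 2.4],
  [-0.05, 0.1, 0, -0.02, 2.4],
  [0.05, -0.05, 0, 0, 2.4],
  [0.05, -0.05, 0, 0, 2.4],
])

```text
clock: 11.75
position: [0.528, -0.1511, 0.1259]
ee_rot: [0.85, -3.021, -0.015]
force: [-2.4, 5.5, 4.0]
width: 0.263
```

Run:
```python
from h import *
s=arm.observe();print(s['clock'],s['position'],s['width']*9.18,s['force'],'lever',lever(s));print(peg())
a=grab('side')[0][80:230,220:440,::-1];b=grab('scene')[0][120:300,150:350,::-1]
cv2.imwrite('pics/f4.png',np.hstack([cv2.resize(x,(400,300),interpolation=2) for x in(a,b)]))
```

```text
11.75 [ 0.52795717 -0.1510953   0.12593416] 2.4184633080690037 [-2.36589665  5.52017304  3.98274489] lever 0.8554997254378671
[('side', 180, np.float64(0.0442), np.float64(0.11), np.float64(0.21)), ('scene', 97, np.float64(0.0515), np.float64(0.028), np.float64(0.05))]
```

View pics/f4.png

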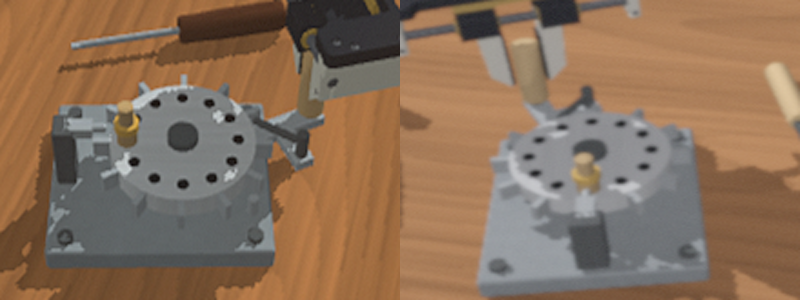

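The peg stands in line with the pointer in both views: at (126,120) beside the post in the left crop, and (586,170) right behind it in the right crop. Now I open the fingers and lift off.

carry_out([
  [0, 0, 0, 0, 3.2],
  [0, 0, 0, 0, 5],
  [0, 0, 0, 0, 5],
  [0, 0, 0, 0, 5],
  [0, 0, 1, 0, 5],
  [0, 0, 3, 0, 5],
  [0, 0, 6, 0, 5],
  [0, 0, 9, 0, 5],
  [-2, -2, 12, 0, 5],
  [-4, -4, 14, 0, 5],
  [-4, -4, 14, 0, 5],
  [-4, -4, 14, 0, 5],
])

```text
clock: 13.15
position: [0.4879, -0.1915, 0.267]
ee_rot: [0.848, -3.023, -0.013]
force: [0.0, 0.7, -1.5]
width: 0.545
```

Run:
```python
from h import *
s=arm.observe();print(s['clock'],s['position'],s['width']*9.18,s['force']);print(peg())
a=grab('side')[0][80:230,220:440,::-1];b=grab('scene')[0][120:300,150:350,::-1]
cv2.imwrite('pics/f5.png',np.hstack([cv2.resize(x,(400,300),interpolation=2) for x in(a,b)]))
```

```text
13.15 [ 0.48787963 -0.19145317  0.26704507] 5.002547892688069 [ 0.01054386  0.74796323 -1.46669558]
[('side', 174, np.float64(0.0444), np.float64(0.11), np.float64(0.21)), ('scene', 96, np.float64(0.0512), np.float64(0.026), np.float64(0.05))]
```

View pics/f5.png

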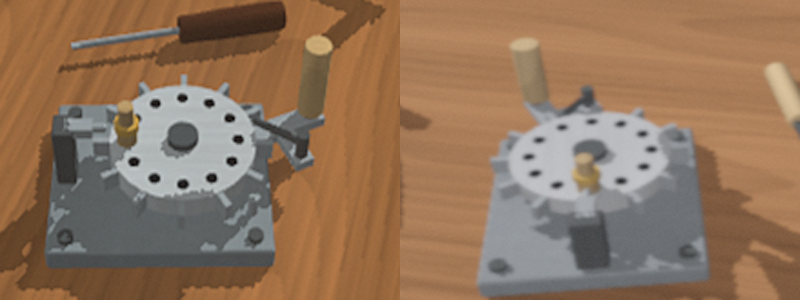

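The gripper is clear, the lever rests at its forward stop, and the peg is still in line with the pointer.

```bash
python3 -c "
from cell import arm
print(arm.sign_off())"
```

```text
the job is handed in; nothing more can be done
None
```

I pumped the lever by its wooden grip through four forward strokes, and the peg with the brass ring now stands at the steel pointer. I then let go, lifted clear and handed the job in at about 13 s of the 54 s allowed. The fingers never touched the dial, and the highest force I read (taken only at the end of each move) was about 12 N, with the lever against its forward stop.

**Last checks:** The pictures after release show the peg in line with the pointer in both the scene and side views, with the gripper clear of everything. The measured peg angle did not change on letting go.

**Disagreement:** The two cameras gave slightly different peg angles, +0.03 rad (scene) and +0.11 rad (side). The side figure is above the 0.06 rad given for the forward stop. I put this down to each camera seeing only one face of the peg, plus a few millimetres of error in my hub position. Averaged over both cameras, the dial moved about one tooth on each stroke, so I take it as 0 teeth.

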